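# Stock and label a place on the component shelf

### The arm

A 7-joint arm with a two-finger parallel gripper is mounted at the origin on the work surface. World frame = base frame: x ahead of the robot, y to its left, z up, the work surface at z = 0. Lengths are in m, angles in rad, forces in N, time in s.
With the tool pointing down it reaches from about 0.35 to 0.9 m from the base axis. Payload 8.1 kg.
Tool frame: the origin (TCP) lies between the finger pads; the fingertips stand 11 mm ahead of it and the grasp point (between the pads) lies 8 mm behind it; z points along the fingers, y is the line along which they close (so a half turn about z gives the same grasp; the last joint's range is limited). The gripper opens to 92 mm and grips with 3 to 60 N. Pads are 19 mm wide; open, the fingers measure 130 mm over their backs; the gripper's body (75 mm by 190 mm) begins 47 mm behind the grasp point.
Start: joints at [-1.28, 0.434, 0.025, 1.573, -0.012, 1.134, -0.075], TCP at [0.24, 0.577, 0.238] pointing down, gripper open.
Joint ranges: [-2.62, 2.62], [-0.44, 2.09], [-1.27, 1.32], [0.08, 2.57], [-1.32, 4.46], [0.12, 2], [-2.74, 2.74]. Speed limits (rad/s): [2.22, 2.22, 3.01, 3.01, 3.14, 3.14, 3.14].

### API

Orientations are given as a rotation vector (axis times angle).
In Python, from cell import observe, get_image, camera_params, sign_off gives the robot as it stands.
- The arm moves only by the shell command python3 -m pendant 'ROWS' [FORCE]. ROWS is JSON, one flat list of numbers, 7 for each row, row after row: the shift along the tool's x, y, z in m, then the turn, a rotation vector about the tool's x, y, z in rad, then the finger opening in m, from 0 to 0.0918. In form: [dx, dy, dz, rx, ry, rz, jaw, dx, dy, dz, rx, ry, rz, jaw, ...]. A call has 1 to 10 rows; each row shifts and turns the commanded pose from where the row before left it, along the tool's axes as they then stand; what a row does not reach is not made up. A row lasts 1/8 s, in which the tool goes at most 62.5 mm and 10.7 degrees, less where a joint would pass 70% of its speed; a pose out of reach is approached as far as the arm can. A call is refused whole if a number of a shift passes 0.0625 or a number of a turn 0.188, either way. A call with a gripper value outside its range is refused whole. The fingers move at their own pace and stop on an object; FORCE is the grip in N (left out, the last holds). Time passes only in rows, so rows that do not move let the fingers close. It gives the time, the measured TCP pose, the force, the opening and the grip force at its end, in the units of the state.
- observe(): the state, without advancing time (a new reading comes with each control period).
- get_image(name): name is "side" or "top"; returns the picture (480x640x3 uint8, red, green, blue); there is no depth.
- camera_params(name): a dict with "intrinsics" (3x3 intrinsics, pixels), "eye" and "rotation" of the camera in the world. Camera axes: x right, y down, z forward; pixel columns grow to the right and rows downward; lengths in m; the calibration is good to about 2 mm. A picture is of the moment at which its call begins. camera_params takes no time and is no camera call.
- sign_off(): hands the job in; it is judged then, once.
The state is a dict: "clock": time; "joints": joint angles; "dq": joint speeds; "joint_efforts": joint torques, N m; "position": TCP position; "ee_rot": TCP orientation; "force": force on the tool from outside, world axes, zero at the start; "ft_torque": the same for the moment, N m; "width": opening from 0.0 (shut) to 1.0 (fully open); "gripper_force": force on a finger pad.
Only numpy, scipy, OpenCV 4.12 (cv2) and the standard library are available. Lean on these libraries where they do the work, as an engineer would, in place of code of your own. Each camera call takes 0.05 s, during which the arm holds its last target. There are 200 camera calls.

### The job

Set the tube adapter upright on the shelf, midway between the jar and the can and in line with them, without dropping it. Then take the label holder from its wooden block and push it down, upright, behind the shelf's front lip, squarely in front of the adapter, until the springy strip in the channel is pressed down to its stop. Finish while still holding the label holder pressed home, and leave the jar, the can and everything else on the bench where they are.

Things in the scene. Friction and masses are not known exactly. Their poses are not given: they have to be found in the camera images.
- adapter: Aluminium tube adapter of a prosthetic leg, loose, standing on the bench, 110 to 225 g. Origin: centre of its underside, z up. Round flange 44 diameter from z 0 to 8, round body 32 diameter from z 8 to 34 (grip here from above, from any side), square steel head 17 x 17 from z 34 to 46. (mm)
- jar: Glass jar with metal lid and paper label, 56 diameter, 50 tall (mm), loose, standing on the shelf left or right of the can. Origin at the centre of its underside.
- can: Plain steel can, 52 diameter, 64 tall (mm), loose, standing on the shelf about 160 from the jar (centre to centre) in a line parallel to the shelf's front edge. Origin at the centre of its underside.
- rack: Low grey laminate shelf, fixed; board 160 deep (x) by 440 wide (y), top at z 60. Origin: centre of its footprint at bench level; x to its rear, y along its front edge. Outside the front edge runs an aluminium label channel, open at the top, 9 wide (x -89 to -80), y -215 to 215. Its back wall reaches z 60; its front lip (4 thick) is straight up to z 50, then flares outward to z 60, x about -99. (mm)
- slot (a point): Middle of the label channel: half way along it and centred in its 9 mm width, at the height of the top of the lip's straight part (z 50 above the bench).
- strip (a joint): Black spring strip lying in the label channel along its whole length. Value in m: 0 = up (its top 36 mm above the bench), 0.008 = pressed down to its stop (top 28 mm above the bench). About 4.5 N starts it, about 12 N brings it to the stop; it springs back when let go.
- holder: Label holder, 40 g: clear plate 5 thick (x), 60 wide (y), 56 tall, with a white card; above it a grey grip tab 9 thick, 44 wide, from z 52 to z 80. Origin: centre of its lower edge, z up; either face may be the front. Starts upright in the wooden block's slot, tab up, lower edge 10 above the bench, x across the slot. Grip the tab from above across its thickness. (mm)
- stand: Slotted wooden block that holds the label holder at the start, fixed to the bench: 70 (x) by 96 (y), 30 tall (mm), with a slot 7 wide (x) by 64 long (y), 20 deep, in its middle. Origin at the centre of its underside.
- carton: Bystander, loose, leave alone: small cardboard box, 50 x 36 x 45, at the right-hand (-y) end of the shelf (mm).
- tape: Bystander, loose, leave alone: roll of tape lying flat, 90 outside diameter, 24 high, on the bench (mm).
- driver: Bystander, loose, leave alone: screwdriver lying on the bench (mm).
- glue: Bystander, loose, leave alone: white glue bottle, 40 diameter, 110 tall, on the bench (mm).
- cup: Bystander, loose, leave alone: clear plastic cup, 70 rim diameter, 60 tall, on the bench (mm).
- spatula: Bystander, loose, leave alone: spatula lying on the bench (mm).
There are look-alikes about, which are no part of the job. Of the things shaped like the holder, the clear one is meant.

How it is judged:
By the outcome, as a careful person would: the job done as asked, in the order asked, and still so for the second after the job is handed in, while the arm keeps its last pose, push and grip.
It also fails if it takes over 51 s, if anything falls off the work surface, if the arm or the gripper's body presses on something with over 40 N, if the wrist force passes 120 N, or if a joint passes its speed limit or range.

## Working session

There is one attempt and no reset: what is moved stays moved. The work goes in short steps, Python scripts to look and compute and a shell command to move; the robot and the scene stay as the last step left them, time stands still between calls to the robot, and variables do not carry over. Pictures are saved under pics/ and viewed, at most 10 in all, crops included, and the job is handed in when it is done.

```bash
mkdir -p pics; ls; python3 - <<'E'
from cell import *
import cv2
for n in("top","side"):
    cv2.imwrite(f"pics/{n}0.png",get_image(n)[:,:,::-1]); print(n,camera_params(n))
print(observe())
E
```

```text
pics
top {'intrinsics': array([[474.82988377,   0.        , 321.23217891],
       [  0.        , 474.82988377, 240.24453119],
       [  0.        ,   0.        ,   1.        ]]), 'eye': array([ 0.34720313, -0.03212759,  1.09454785]), 'rotation': array([-2.14839244,  2.06983   , -0.21945137])}
side {'intrinsics': array([[566.52546099,   0.        , 329.86852986],
       [  0.        , 566.52546099, 233.35245937],
       [  0.        ,   0.        ,   1.        ]]), 'eye': array([-0.00863859, -0.87544433,  0.82236563]), 'rotation': array([-2.130474  ,  0.62288915, -0.31828017])}
{'clock': 0.1, 'joints': array([-1.27958022,  0.43515771,  0.02497266,  1.57400461, -0.01159247,
        1.13398164, -0.07505243]), 'dq': array([-0.00037581, -0.00036146, -0.00031995, -0.0022562 ,  0.0006983 ,
        0.00133   , -0.00019142]), 'joint_efforts': array([ 2.71552795e-03, -6.69122815e+01,  9.87879597e-01, -3.15145469e+01,
       -6.04897365e-02,  3.74064466e-02,  8.47850310e-05]), 'position': array([0.23970325, 0.57673288, 0.23702127]), 'ee_rot': array([-6.14614662e-01, -3.08073979e+00,  2.19788823e-03]), 'force': array([-0.48603   , -0.30688084,  0.36733679]), 'ft_torque': array([ 0.00861883,  0.02896568, -0.04347051]), 'gripper_force': 0.0, 'width': 0.9969430174697831}
```

View pics/top0.png

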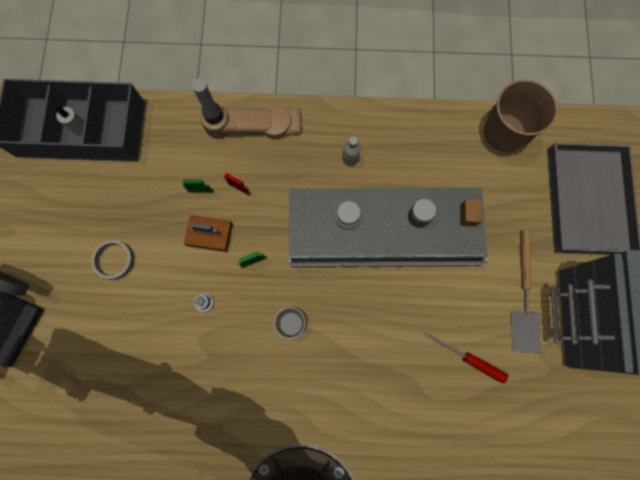

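View pics/side0.png

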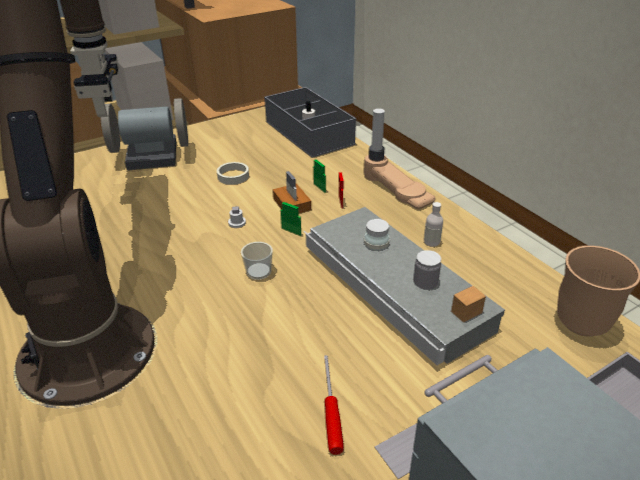

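The top view shows the adapter at (204,302), the clear holder in its wooden block at (207,230), and the jar (348,213) and can (424,210) on the shelf. Look-alikes of the holder are green (197,186), red (237,183) and green (251,259). The thing in the tray at (65,115) looks a little like the adapter. I'll confirm with an enlarged crop.

```bash
cat > h.py <<'E'
import numpy as np
from scipy.spatial.transform import Rotation as R
from cell import *
P={n:camera_params(n) for n in("top","side")}
def ray(n,uv):
    p=P[n]; d=R.from_rotvec(p["rotation"]).as_matrix()@np.linalg.inv(p["intrinsics"])@[*uv,1]
    return p["eye"],d
def atz(n,uv,z):
    e,d=ray(n,uv); return (e+d*(z-e[2])/d[2])[:2]
def proj(n,X):
    p=P[n]; c=p["intrinsics"]@(R.from_rotvec(p["rotation"]).as_matrix().T@(np.array(X)-p["eye"])); return c[:2]/c[2]
E
python3 - <<'E'
import cv2,numpy as np
from h import *
t=cv2.imread("pics/top0.png");s=cv2.imread("pics/side0.png")
f=lambda im,x,y,w,h:cv2.resize(im[y:y+h,x:x+w],(400,300),interpolation=cv2.INTER_CUBIC)
g=np.vstack([np.hstack([f(t,165,205,100,75),f(t,165,250,100,75)]),np.hstack([f(s,215,160,100,75),f(s,195,180,100,75)])])
cv2.imwrite("pics/crop.png",g)
g=np.vstack([cv2.resize(t[175:275,280:500],(800,364),interpolation=cv2.INTER_CUBIC)])
cv2.imwrite("pics/shelf.png",g)
E
```

```text
(no output)
```

View pics/crop.png

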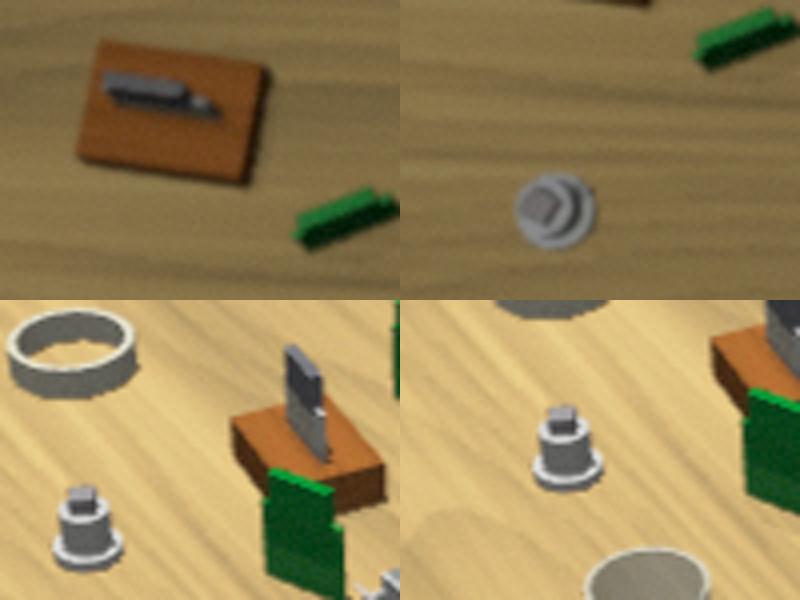

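View pics/shelf.png

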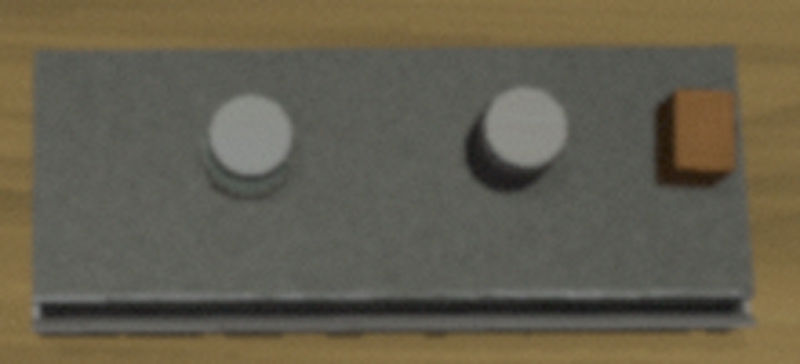

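The crop confirms the clear holder with its grey tab in the wooden block (tab top at about px (201,226) top view); the green and red ones are decoys. The adapter stands at about (204,303). Shelf crop: jar lid at (250,135), can top at (525,128), channel clear.

```bash
python3 - <<'E'
from h import *
import numpy as np
from scipy.optimize import least_squares
np.set_printoptions(precision=4,suppress=True)
T=lambda u,v,x,y,k:((u+.5)/k-.5+x,(v+.5)/k-.5+y)
print("block",[atz("top",T(u,v,165,205,4),.03) for u,v in[(100,40),(268,66),(247,186),(78,157)]])
b=np.array([atz("top",T(u,v,165,205,4),.03) for u,v in[(100,40),(268,66),(247,186),(78,157)]])
print(b.mean(0),"yawdir",np.degrees(np.arctan2(*( (b[0]+b[3]-b[1]-b[2])[::-1]))))
print("tab",atz("top",T(146,82,165,205,4),.09), atz("top",T(104,73,165,205,4),.09),atz("top",T(185,84,165,205,4),.09))
print("adp flange",atz("top",T(155,211,165,250,4),.006),"head",atz("top",T(141,205,165,250,4),.046),"side head",atz("side",T(162,110,195,180,4),.046),"side flange",atz("side",T(168,165,195,180,4),.006), "sideflange2",atz("side",T(88,246,215,160,4),.006))
k=800/220
S=lambda u,v:T(u,v,280,175,k)
c=np.array([atz("top",S(*p),.06) for p in[(34,51),(735,45),(745,297),(38,297)]])
print("rack",c,"mean",c.mean(0),"side lens",[np.linalg.norm(c[i]-c[(i+1)%4]) for i in range(4)])
l=np.array([atz("top",S(*p),.06) for p in[(33,331),(752,325)]]);print("lip",l)
for n,a in(("rear",c[0]-c[1]),("front",c[3]-c[2]),("lip",l[0]-l[1])): print(n,np.degrees(np.arctan2(a[1],a[0])))
print("jar",atz("top",S(250,135),.11),"can",atz("top",S(525,128),.124))
E
```

```text
block [array([0.6233, 0.2822]), array([0.6114, 0.1837]), array([0.5406, 0.1903]), array([0.5538, 0.2882])]
[0.5823 0.2361] yawdir 82.71682773966937
tab [0.5851 0.2372] [0.5893 0.2605] [0.5848 0.2159]
adp flange [0.4244 0.2383] head [0.4245 0.2363] side head [0.4272 0.2392] side flange [0.4261 0.2372] sideflange2 [0.4257 0.2362]
rack [[ 0.6851  0.0528]
 [ 0.7055 -0.3868]
 [ 0.5448 -0.3876]
 [ 0.5287  0.0423]] mean [ 0.616  -0.1698] side lens [np.float64(0.44007663301033156), np.float64(0.1607108673971539), np.float64(0.4301692959238629), np.float64(0.15666976579250042)]
lip [[ 0.5078  0.0443]
 [ 0.5277 -0.3912]]
rear 92.66265450564488
front 92.13892364100711
lip 92.62098628589048
jar [ 0.6217 -0.0815] can [ 0.628  -0.2408]
```

```bash
cat >> h.py <<'E'
def need(x,y,z,yaw):
    o=observe(); r=R.from_rotvec(o["ee_rot"]); m=r.as_matrix()
    d=np.array([x,y,z])-o["position"]
    goal=R.from_matrix(np.array([[-np.sin(yaw),np.cos(yaw),0],[np.cos(yaw),np.sin(yaw),0],[0,0,-1.]]).T.T if 0 else np.column_stack([[-np.sin(yaw),np.cos(yaw),0],[np.cos(yaw),np.sin(yaw),0],[0,0,-1.]]))
    print("t%.2f"%o["clock"],"pos",o["position"].round(4),"shift",(m.T@d).round(4),"turn",(r.inv()*goal).as_rotvec().round(4),"shift after turn",(goal.as_matrix().T@d).round(4),"F",o["force"].round(1),"w",(o["width"]*.0918).round(4),"gf",round(o["gripper_force"],1))
E
python3 -m pendant '[0,0,0.01,0,0,0.162,0.07,0,0,0.01,0,0,0.162,0.07,0,0,0.01,0,0,0.162,0.07,0,0,0.01,0,0,0.162,0.07,0,0,0.01,0,0,0.162,0.07,0,0,0.01,0,0,0.162,0.07,0,0,0.01,0,0,0.162,0.07]' 20
python3 -c "
from h import *
need(.4255,.2375,.12,np.radians(2.6))"
```

```text
clock: 0.98
position: [0.2397, 0.5769, 0.167]
ee_rot: [2.179, 2.263, -0.001]
force: [-0.4, -0.3, -0.3]
width: 0.763
gripper_force: 0.0Traceback (most recent call last):
  File "<string>", line 3, in <module>
    need(.4255,.2375,.12,np.radians(2.6))
    ~~~~^^^^^^^^^^^^^^^^^^^^^^^^^^^^^^^^^
  File "h.py", line 16, in need
    print("t%.2f"%o["clock"],"pos",o["position"].round(4),"shift",(m.T@d).round(4),"turn",(r.inv()*goal).as_rotvec().round(4),"shift after turn",(goal.as_matrix().T@d).round(4),"F",o["force"].round(1),"w",(o["width"]*.0918).round(4),"gf",round(o["gripper_force"],1))
                                                                                                                                                                                                             ^^^^^^^^^^^^^^^^^^^^^^^^
AttributeError: 'float' object has no attribute 'round'
```

```bash
sed -i 's/(o\["width"\]\*.0918).round(4)/round(o["width"]*.0918,4)/' h.py
python3 -m pendant '[-0.043,0.021,0.005,0,0,0,0.07,-0.043,0.021,0.005,0,0,0,0.07,-0.043,0.021,0.005,0,0,0,0.07,-0.043,0.021,0.005,0,0,0,0.07,-0.043,0.021,0.005,0,0,0,0.07,-0.043,0.021,0.005,0,0,0,0.07,-0.043,0.021,0.005,0,0,0,0.07,-0.046,0.023,0.005,0,0,0,0.07,0,0,0,0,0,0,0.07]'
python3 - <<'E'
from h import *
import cv2
need(.4255,.2375,.023,np.radians(2.6))
g=get_image("side");t=get_image("top")
f=lambda im,x,y,w,h:cv2.resize(im[y:y+h,x:x+w],(400,300),interpolation=cv2.INTER_CUBIC)
cv2.imwrite("pics/a.png",np.hstack([f(g,180,140,120,90),f(t,145,250,120,90)])[:,:,::-1])
E
```

```text
clock: 2.1
position: [0.4262, 0.2334, 0.1274]
ee_rot: [2.18, 2.26, -0.002]
force: [-0.9, 0.3, -0.1]
width: 0.761
gripper_force: 0.0
t2.10 pos [0.4262 0.2334 0.1274] shift [ 0.0043 -0.0005  0.1044] turn [-0.      0.0019 -0.0096] shift after turn [ 0.0041 -0.0005  0.1044] F [-0.9  0.3 -0.1] w 0.0699 gf 0.0
```

View pics/a.png

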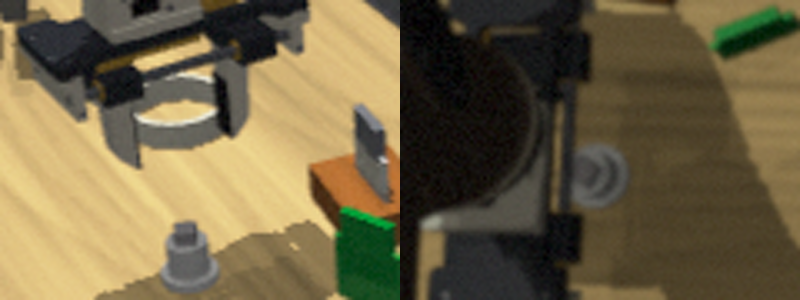

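The side crop shows the adapter at (187,255), below and between the open fingers; holder and block are clear of the gripper. Descend and grip.

```bash
python3 -m pendant '[0.002,0,0.03,0,0,-0.01,0.07,0.002,0,0.03,0,0,0,0.07,0,0,0.025,0,0,0,0.07,0,0,0.019,0,0,0,0.07,0,0,0,0,0,0,0.07,0,0,0,0,0,0,0.02,0,0,0,0,0,0,0.02,0,0,0,0,0,0,0.02,0,0,0,0,0,0,0.02]' 25
python3 -c "
from h import *
need(.4255,.2375,.023,np.radians(2.6))"
```

```text
clock: 3.32
position: [0.4246, 0.2419, 0.0241]
ee_rot: [2.162, 2.279, 0.001]
force: [0.3, 0.5, 0.0]
width: 0.377
gripper_force: 0.0
t3.33 pos [0.4246 0.2419 0.0241] shift [-0.0045  0.0007  0.0011] turn [ 0.0006 -0.0004  0.0075] shift after turn [-0.0044  0.0007  0.0011] F [0.3 0.5 0. ] w 0.0346 gf 0.0
```

```bash
python3 -m pendant '[-0.004,0,0.001,0,0,0,0.045,0,0,0,0,0,0,0.045,0,0,0,0,0,0,0.02,0,0,0,0,0,0,0.02,0,0,0,0,0,0,0.02,0,0,0,0,0,0,0.02,0,0,0,0,0,0,0.02]' 25
python3 -c "
from h import *
need(.625,-.161,.17,np.radians(2.6))"
```

```text
clock: 4.2
position: [0.4246, 0.2378, 0.0227]
ee_rot: [2.162, 2.28, 0.0]
force: [0.5, -0.6, -0.3]
width: 0.339
gripper_force: 25.0
t4.20 pos [0.4246 0.2378 0.0227] shift [-0.4089  0.179  -0.1473] turn [ 0.     -0.      0.0076] shift after turn [-0.4075  0.1821 -0.1473] F [ 0.5 -0.6 -0.3] w 0.0311 gf 25.0
```

```bash
python3 -m pendant '[0,0,-0.02,0,0,0.007,0.02,0,0,-0.04,0,0,0,0.02,0,0,-0.05,0,0,0,0.02,0,0,-0.04,0,0,0,0.02,-0.02,0.01,0,0,0,0,0.02,-0.04,0.018,0,0,0,0,0.02,-0.05,0.022,0,0,0,0,0.02,-0.05,0.022,0,0,0,0,0.02,-0.05,0.022,0,0,0,0,0.02,-0.05,0.022,0,0,0,0,0.02]'
python3 -m pendant '[-0.05,0.022,0,0,0,0,0.02,-0.05,0.022,0,0,0,0,0.02,-0.03,0.015,0,0,0,0,0.02,-0.015,0.006,0,0,0,0,0.02,0,0,0,0,0,0,0.02,0,0,0,0,0,0,0.02,0,0,0,0,0,0,0.02]'
python3 - <<'E'
from h import *
import cv2
need(.625,-.161,.085,np.radians(2.6))
g=get_image("side");t=get_image("top")
cv2.imwrite("pics/b_side.png",g[:,:,::-1]);cv2.imwrite("pics/b_top.png",t[:,:,::-1])
f=lambda im,x,y,w,h:cv2.resize(im[y:y+h,x:x+w],(800,300),interpolation=cv2.INTER_CUBIC)
cv2.imwrite("pics/b.png",np.vstack([f(g,300,200,240,90),f(t,270,180,240,90)])[:,:,::-1])
E
```

```text
clock: 5.45
position: [0.5528, -0.0181, 0.1726]
ee_rot: [-2.169, -2.272, -0.0]
force: [0.6, 1.3, -1.4]
width: 0.341
gripper_force: 25.0
clock: 6.32
position: [0.6238, -0.1566, 0.1728]
ee_rot: [-2.167, -2.274, -0.001]
force: [0.0, 0.9, -1.1]
width: 0.342
gripper_force: 25.0
t6.33 pos [ 0.6238 -0.1566  0.1728] shift [-0.0045  0.001   0.0878] turn [-0.0001 -0.001   0.0027] shift after turn [-0.0044  0.001   0.0878] F [ 0.   0.9 -1.1] w 0.0314 gf 25.0
```

View pics/b.png

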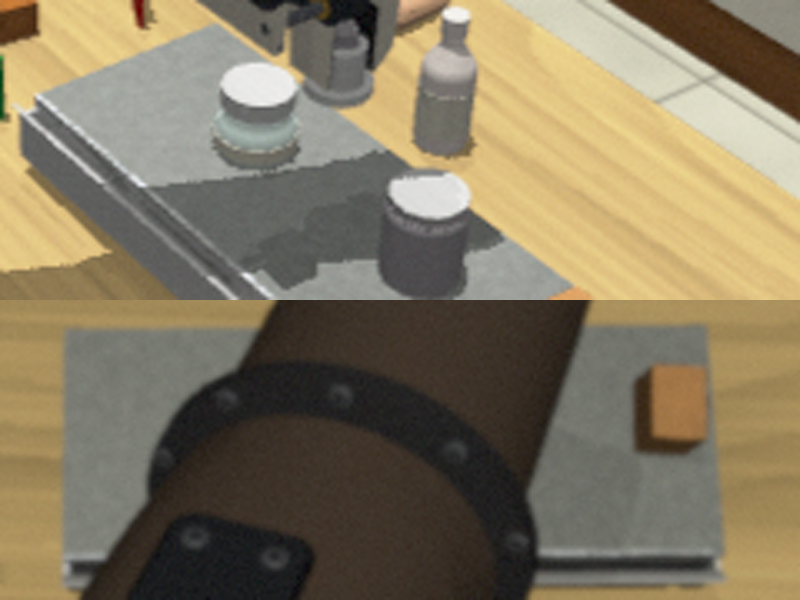

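The side crop shows the adapter held upright above the shelf, behind the jar from this view; jar lid at (258,80), can top at (429,195). I'll cross-check the jar/can from the side.

```bash
python3 - <<'E'
from h import *
k=10/3
S=lambda u,v:((u+.5)/k-.5+300,(v+.5)/k-.5+200)
print(atz("side",S(258,80),.11),atz("side",S(429,195),.124),"flange",atz("side",S(338,87),.150), observe()["position"])
E
```

```text
[ 0.62476628 -0.07913028] [ 0.62720963 -0.24453791] flange [ 0.62625999 -0.15635321] [ 0.62392783 -0.1572562   0.17290571]
```

```bash
python3 -m pendant '[-0.005,0.001,0.02,0,0,0.002,0.02,0,0,0.025,0,0,0,0.02,0,0,0.022,0,0,0,0.02,0,0,0.012,0,0,0,0.02,0,0,0.006,0,0,0,0.02,0,0,0,0,0,0,0.02,0,0,0,0,0,0,0.02]'
python3 -c "
from h import *
need(.625,-.1615,.0827,np.radians(2.6))"
```

```text
clock: 7.3
position: [0.6257, -0.1636, 0.0884]
ee_rot: [2.171, 2.269, 0.001]
force: [0.7, 0.4, -1.0]
width: 0.342
gripper_force: 25.0
t7.30 pos [ 0.6257 -0.1636  0.0884] shift [ 0.0022 -0.0006  0.0057] turn [ 0.0013  0.0003 -0.0015] shift after turn [ 0.0022 -0.0006  0.0057] F [ 0.7  0.4 -1. ] w 0.0314 gf 25.0
```

```bash
python3 -m pendant '[0,0,0.002,0,0,0,0.02,0,0,0.002,0,0,0,0.02,0,0,0,0,0,0,0.02,0,0,0,0,0,0,0.02]'
python3 -c "
from h import *
need(.625,-.1615,.0827,np.radians(2.6))"
```

```text
clock: 7.8
position: [0.6252, -0.1634, 0.0838]
ee_rot: [2.172, 2.27, 0.0]
force: [0.4, 0.5, -1.7]
width: 0.342
gripper_force: 25.0
t7.80 pos [ 0.6252 -0.1634  0.0838] shift [ 0.0019 -0.0001  0.0011] turn [ 0.     -0.     -0.0015] shift after turn [ 0.0019 -0.0001  0.0011] F [ 0.4  0.5 -1.7] w 0.0314 gf 25.0
```

```bash
python3 -m pendant '[0.002,0,0.0005,0,0,0,0.02,0,0,0.0008,0,0,0,0.02,0,0,0,0,0,0,0.02,0,0,0,0,0,0,0.02]'
python3 -c "
from h import *
need(.625,-.1615,.0827,np.radians(2.6))"
```

```text
clock: 8.3
position: [0.6252, -0.161, 0.0828]
ee_rot: [-2.172, -2.27, -0.001]
force: [-2.7, 2.6, 5.0]
width: 0.341
gripper_force: 25.0
t8.30 pos [ 0.6252 -0.161   0.0828] shift [-0.0005 -0.0003  0.0001] turn [ 0.0003 -0.0006 -0.0012] shift after turn [-0.0005 -0.0003  0.0001] F [-2.7  2.6  5. ] w 0.0313 gf 25.0
```

Contact with the shelf (about 6 N). Release and rise.

```bash
python3 -m pendant '[0,0,0,0,0,0,0.04,0,0,0,0,0,0,0.06,0,0,0,0,0,0,0.06,0,0,0,0,0,0,0.06,0,0,-0.02,0,0,0,0.06,0,0,-0.04,0,0,0,0.06,0,0,-0.05,0,0,0,0.06,0,0,-0.03,0,0,0,0.06]'
python3 -c "
from h import *
need(.5835,.2365,.19,np.radians(-7.3))"
```

```text
clock: 9.3
position: [0.6259, -0.1621, 0.2267]
ee_rot: [2.17, 2.267, 0.003]
force: [0.8, -0.5, -0.3]
width: 0.657
gripper_force: 0.0
t9.30 pos [ 0.6259 -0.1621  0.2267] shift [ 0.4001 -0.0252  0.0362] turn [0.0041 0.0007 0.1709] shift after turn [ 0.39   -0.0927  0.0367] F [ 0.8 -0.5 -0.3] w 0.0604 gf 0.0
```

```bash
python3 -m pendant '[0.03,-0.002,0,0,0,0,0.06,0.05,-0.003,0,0,0,0,0.06,0.055,-0.003,0,0,0,0,0.06,0.055,-0.003,0,0,0,0,0.06,0.055,-0.003,0,0,0,0,0.06,0.055,-0.003,0,0,0,0,0.06,0.05,-0.003,0.01,0,0,0,0.06,0.03,-0.003,0.01,0,0,0,0.06,0.02,-0.002,0.01,0,0,0.171,0.06,0,0,0,0,0,0,0.06]'
python3 -m pendant '[0,0,0,0,0,0,0.05,0,0,0,0,0,0,0.05]'
python3 - <<'E'
from h import *
import cv2
need(.5835,.2367,.07,np.radians(-7.3))
g=get_image("side");t=get_image("top")
cv2.imwrite("pics/c_side.png",g[:,:,::-1]);cv2.imwrite("pics/c_top.png",t[:,:,::-1])
f=lambda im,x,y,w,h,W,H:cv2.resize(im[y:y+h,x:x+w],(W,H),interpolation=cv2.INTER_CUBIC)
cv2.imwrite("pics/c.png",np.hstack([f(g,250,130,80,100,400,500),f(g,350,190,120,150,400,500)])[:,:,::-1])
E
```

```text
clock: 10.55
position: [0.5818, 0.239, 0.1928]
ee_rot: [-2.354, -2.08, 0.0]
force: [0.7, -0.6, 0.3]
width: 0.649
gripper_force: 0.0
clock: 10.8
position: [0.5833, 0.2355, 0.1934]
ee_rot: [2.358, 2.075, 0.002]
force: [0.1, -0.4, 0.5]
width: 0.548
gripper_force: 0.0
t10.80 pos [0.5833 0.2355 0.1934] shift [ 0.0012 -0.0002  0.1234] turn [ 0.0012 -0.0003  0.0002] shift after turn [ 0.0012 -0.      0.1234] F [ 0.1 -0.4  0.5] w 0.0503 gf 0.0
```

View pics/c.png

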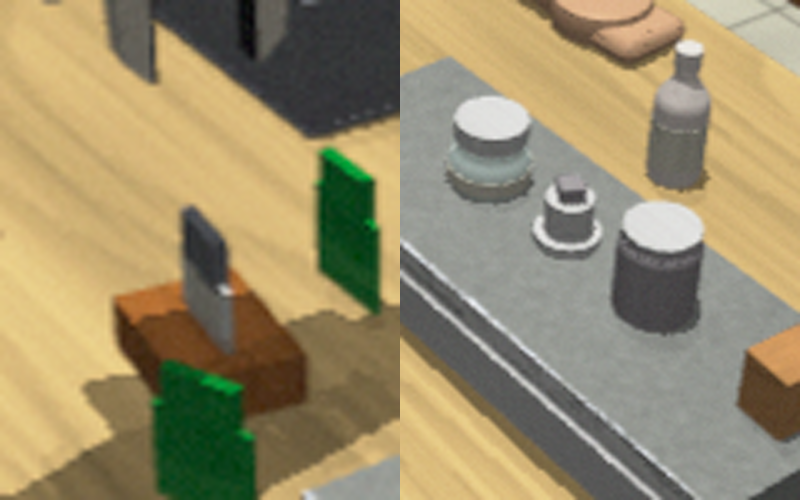

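The adapter stands upright between jar and can (right crop: jar lid (490,118), adapter head (570,188), can (662,227)); the clear holder is below the open fingers. Descend and grip.

```bash
python3 -m pendant '[0.001,0,0.04,0,0,0,0.05,0,0,0.04,0,0,0,0.05,0,0,0.028,0,0,0,0.05,0,0,0.015,0,0,0,0.05,0,0,0,0,0,0,0.05,0,0,0,0,0,0,0.02,0,0,0,0,0,0,0.004,0,0,0,0,0,0,0.004,0,0,0,0,0,0,0.004]' 45
python3 - <<'E'
from h import *
need(.5835,.2367,.07,np.radians(-7.3))
k=10/3
S=lambda u,v:((u+.5)/k-.5+350,(v+.5)/k-.5+190)
for n,p,z in(("jar",(491,118),.11),("can",(662,227),.124),("flange",(567,231),.068),("head",(571,187),.106)): print(n,atz("side",S(p[0]-400,p[1]),z).round(4))
E
```

```text
clock: 12.02
position: [0.5829, 0.2382, 0.0698]
ee_rot: [2.358, 2.076, 0.001]
force: [-0.2, 0.1, 0.0]
width: 0.158
gripper_force: 0.0
t12.03 pos [0.5829 0.2382 0.0698] shift [-0.0014  0.0008 -0.0002] turn [ 0.0005 -0.0004  0.0005] shift after turn [-0.0014  0.0008 -0.0002] F [-0.2  0.1  0. ] w 0.0145 gf 0.0
jar [ 0.6214 -0.0833]
can [ 0.6279 -0.2435]
flange [ 0.6251 -0.1633]
head [ 0.6226 -0.1659]
```

```bash
python3 -m pendant '[0,0,0,0,0,0,0.004,0,0,0,0,0,0,0.004,0,0,0,0,0,0,0.004]' 45
python3 -m pendant '[0,0,-0.005,0,0,0,0.004,0,0,-0.015,0,0,0,0.004,0,0,-0.04,0,0,0,0.004,0,0,-0.05,0,0,0,0.004,0,0,-0.03,0,0,0,0.004]'
python3 -c "
from h import *
need(.53,-.1655,.20,np.radians(2.6))"
```

```text
clock: 12.4
position: [0.583, 0.2381, 0.0696]
ee_rot: [2.358, 2.076, 0.001]
force: [1.2, 0.3, 1.9]
width: 0.097
gripper_force: 45.0
clock: 13.02
position: [0.5829, 0.2382, 0.213]
ee_rot: [2.358, 2.076, 0.004]
force: [0.1, -0.3, -0.3]
width: 0.097
gripper_force: 45.0
t13.03 pos [0.5829 0.2382 0.213 ] shift [-0.4072 -0.0013  0.0123] turn [ 0.0017 -0.0016 -0.1727] shift after turn [-0.4009 -0.0712  0.013 ] F [ 0.1 -0.3 -0.3] w 0.0089 gf 45.0
```

```bash
python3 -m pendant '[0,0,0,0,0,-0.173,0.004,-0.025,-0.004,0,0,0,0,0.004,-0.045,-0.008,0,0,0,0,0.004,-0.055,-0.01,0,0,0,0,0.004,-0.055,-0.01,0,0,0,0,0.004,-0.055,-0.01,0,0,0,0,0.004,-0.055,-0.01,0,0,0,0,0.004,-0.05,-0.009,0,0,0,0,0.004,-0.04,-0.007,0.01,0,0,0,0.004,-0.021,-0.003,0.02,0,0,0,0.004]'
python3 -m pendant '[0,0,0.02,0,0,0,0.004,0,0,0.015,0,0,0,0.004,0,0,0,0,0,0,0.004,0,0,0,0,0,0,0.004,0,0,0,0,0,0,0.004]'
python3 - <<'E'
from h import *
import cv2
need(.5314,-.1658,.14,np.radians(2.6))
g=get_image("side");t=get_image("top")
cv2.imwrite("pics/d_side.png",g[:,:,::-1]);cv2.imwrite("pics/d_top.png",t[:,:,::-1])
f=lambda im,x,y,w,h,W,H:cv2.resize(im[y:y+h,x:x+w],(W,H),interpolation=cv2.INTER_CUBIC)
cv2.imwrite("pics/d.png",f(g,320,200,160,120,800,600)[:,:,::-1])
print(proj("side",[.5314,-.1658,.08]))
E
```

```text
clock: 14.28
position: [0.5286, -0.1696, 0.1802]
ee_rot: [2.177, 2.263, 0.0]
force: [-0.4, 0.5, -0.5]
width: 0.095
gripper_force: 45.0
clock: 14.9
position: [0.5307, -0.1657, 0.1452]
ee_rot: [2.169, 2.271, 0.001]
force: [-0.7, 0.2, -0.9]
width: 0.095
gripper_force: 45.0
t14.90 pos [ 0.5307 -0.1657  0.1452] shift [-0.0001  0.0007  0.0052] turn [0.0012 0.0001 0.0008] shift after turn [-0.0002  0.0007  0.0052] F [-0.7  0.2 -0.9] w 0.0087 gf 45.0
[364.74356623 270.46879183]
```

View pics/d.png

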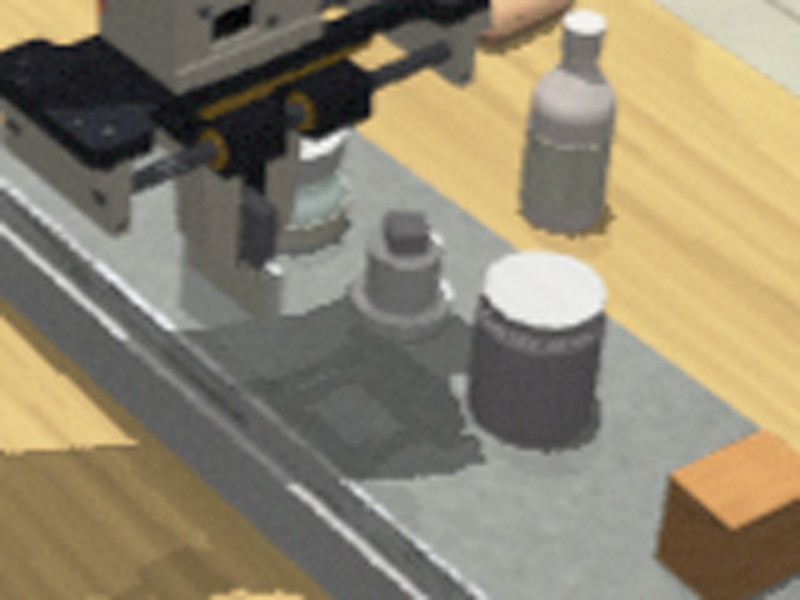

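The side crop shows the clear holder hanging upright above the channel (its lower right corner near (270,320)), adapter, jar and can undisturbed. Check channel position against this view.

```bash
python3 - <<'E'
from h import *
a=np.radians(2.6);X=np.array([np.cos(a),np.sin(a),0]);Y=np.array([-np.sin(a),np.cos(a),0])
O=np.array([.6162,-.1697,0])
c=lambda p:((p+.5)*5-.5-np.array([1600,1000])).round(0)
pr=lambda x,y,z:c(proj("side",O+X*x+Y*y+[0,0,z]))
for n,x,z in(("board edge",-.08,.06),("wall top front",-.082,.06),("lip flare top",-.099,.06),("lip50",-.089,.05)):
    print(n,[pr(x,y,z) for y in(.06,-.03,-.09)])
T=np.array([.5307,-.1657,.1452])
for sx in(-.0025,.0025): print("holder right corner",[c(proj("side",T+X*sx-Y*.03*s+[0,0,-.060+h])) for s,h in((1,0),(1,.052),(-1,0))])
E
```

```text
board edge [array([156., 322.]), array([290., 437.]), array([388., 521.])]
wall top front [array([153., 324.]), array([287., 439.]), array([384., 523.])]
lip flare top [array([120., 338.]), array([254., 455.]), array([350., 541.])]
lip50 [array([139., 348.]), array([272., 464.]), array([368., 549.])]
holder right corner [array([266., 387.]), array([272., 285.]), array([175., 309.])]
holder right corner [array([276., 382.]), array([282., 280.]), array([185., 305.])]
```

```bash
python3 - <<'E'
import cv2,numpy as np
s=cv2.imread("pics/d_side.png");t=cv2.imread("pics/top0.png")
a=cv2.resize(s[220:325,350:420],(400,600),interpolation=cv2.INTER_CUBIC)
b=cv2.cvtColor(s,cv2.COLOR_BGR2GRAY)
# row profiles across the channel in the clear part (side image)
for v in(298,306,314): print(v,list(b[v,365:402]))
cv2.imwrite("pics/e.png",a)
E
```

```text
298 [np.uint8(95), np.uint8(96), np.uint8(97), np.uint8(94), np.uint8(98), np.uint8(98), np.uint8(100), np.uint8(94), np.uint8(96), np.uint8(96), np.uint8(99), np.uint8(96), np.uint8(103), np.uint8(140), np.uint8(189), np.uint8(194), np.uint8(163), np.uint8(119), np.uint8(85), np.uint8(83), np.uint8(92), np.uint8(96), np.uint8(96), np.uint8(98), np.uint8(96), np.uint8(133), np.uint8(216), np.uint8(207), np.uint8(169), np.uint8(156), np.uint8(153), np.uint8(153), np.uint8(153), np.uint8(152), np.uint8(151), np.uint8(150), np.uint8(152)]
306 [np.uint8(111), np.uint8(109), np.uint8(111), np.uint8(109), np.uint8(109), np.uint8(109), np.uint8(109), np.uint8(101), np.uint8(95), np.uint8(97), np.uint8(96), np.uint8(95), np.uint8(95), np.uint8(97), np.uint8(97), np.uint8(97), np.uint8(96), np.uint8(94), np.uint8(98), np.uint8(96), np.uint8(95), np.uint8(98), np.uint8(116), np.uint8(181), np.uint8(208), np.uint8(172), np.uint8(126), np.uint8(106), np.uint8(105), np.uint8(103), np.uint8(100), np.uint8(106), np.uint8(109), np.uint8(110), np.uint8(102), np.uint8(162), np.uint8(182)]
314 [np.uint8(114), np.uint8(119), np.uint8(120), np.uint8(119), np.uint8(118), np.uint8(115), np.uint8(113), np.uint8(114), np.uint8(112), np.uint8(115), np.uint8(108), np.uint8(108), np.uint8(113), np.uint8(110), np.uint8(114), np.uint8(110), np.uint8(100), np.uint8(101), np.uint8(95), np.uint8(97), np.uint8(94), np.uint8(98), np.uint8(95), np.uint8(96), np.uint8(95), np.uint8(96), np.uint8(95), np.uint8(94), np.uint8(96), np.uint8(99), np.uint8(96), np.uint8(119), np.uint8(181), np.uint8(208), np.uint8(170), np.uint8(120), np.uint8(106)]
```

View pics/e.png

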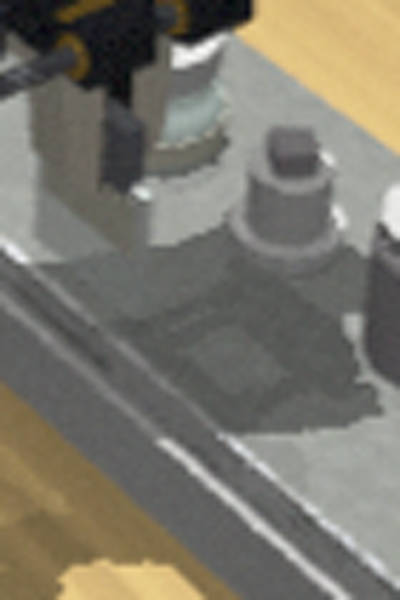

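Side view puts the channel ~1.5 mm further back, but that camera showed the same +2 mm bias on the gripped adapter, so the present x is fine. Descend gradually.

```bash
python3 -m pendant '[0,0.0005,0.012,0,0,0,0.004,0,0,0.008,0,0,0,0.004,0,0,0.005,0,0,0,0.004,0,0,0.004,0,0,0,0.004,0,0,0,0,0,0,0.004,0,0,0,0,0,0,0.004]' 55
python3 -m pendant '[0,0,0.003,0,0,0,0.004,0,0,0.003,0,0,0,0.004,0,0,0.003,0,0,0,0.004,0,0,0,0,0,0,0.004,0,0,0,0,0,0,0.004]'
python3 -c "
from h import *
need(.5314,-.1658,.088,np.radians(2.6))"
```

```text
clock: 15.75
position: [0.5309, -0.1658, 0.1156]
ee_rot: [2.17, 2.272, 0.0]
force: [-0.3, 0.2, -0.6]
width: 0.097
gripper_force: 55.0
clock: 16.38
position: [0.5307, -0.1657, 0.1064]
ee_rot: [-2.17, -2.272, -0.0]
force: [0.5, -0.1, -0.8]
width: 0.095
gripper_force: 55.0
t16.38 pos [ 0.5307 -0.1657  0.1064] shift [-0.0001  0.0007  0.0184] turn [ 0.     -0.      0.0005] shift after turn [-0.0001  0.0007  0.0184] F [ 0.5 -0.1 -0.8] w 0.0087 gf 55.0
```

```bash
python3 -m pendant '[0,0,0.004,0,0,0,0.004,0,0,0.004,0,0,0,0.004,0,0,0.003,0,0,0,0.004,0,0,0,0,0,0,0.004,0,0,0,0,0,0,0.004]'
python3 -m pendant '[0,0,0.002,0,0,0,0.004,0,0,0.002,0,0,0,0.004,0,0,0,0,0,0,0.004,0,0,0,0,0,0,0.004]'
python3 -c "
from h import *
need(.5314,-.1658,.088,np.radians(2.6))"
```

```text
clock: 17.0
position: [0.5307, -0.1657, 0.0956]
ee_rot: [-2.17, -2.272, -0.0]
force: [-0.4, 1.1, 2.3]
width: 0.094
gripper_force: 55.0
clock: 17.5
position: [0.5308, -0.1657, 0.0917]
ee_rot: [2.17, 2.272, 0.001]
force: [-2.6, 0.9, 7.6]
width: 0.096
gripper_force: 55.0
t17.50 pos [ 0.5308 -0.1657  0.0917] shift [-0.0001  0.0006  0.0037] turn [ 0.0003 -0.0001  0.0006] shift after turn [-0.0001  0.0006  0.0037] F [-2.6  0.9  7.6] w 0.0088 gf 55.0
```

```bash
python3 -m pendant '[0,-0.0007,0.002,0,0,0,0.004,0,0,0.001,0,0,0,0.004,0,0,0,0,0,0,0.004,0,0,0,0,0,0,0.004]'
python3 -m pendant '[0,0,0.001,0,0,0,0.004,0,0,0,0,0,0,0.004,0,0,0,0,0,0,0.004]'
python3 -c "
from h import *
need(.5314,-.1658,.088,np.radians(2.6))"
```

```text
clock: 18.0
position: [0.5307, -0.1657, 0.089]
ee_rot: [2.169, 2.271, 0.002]
force: [-2.1, 1.6, 9.2]
width: 0.092
gripper_force: 55.0
clock: 18.38
position: [0.5307, -0.1658, 0.0881]
ee_rot: [2.169, 2.271, 0.002]
force: [-1.9, 2.1, 10.0]
width: 0.096
gripper_force: 55.0
t18.38 pos [ 0.5307 -0.1658  0.0881] shift [-0.0001  0.0007  0.0001] turn [ 0.0015 -0.0001  0.0007] shift after turn [-0.0001  0.0007  0.0001] F [-1.9  2.1 10. ] w 0.0088 gf 55.0
```

```bash
python3 -m pendant '[0,0,0.001,0,0,0,0.004,0,0,0,0,0,0,0.004,0,0,0,0,0,0,0.004]'
python3 -m pendant '[0,0,0.001,0,0,0,0.004,0,0,0,0,0,0,0.004,0,0,0,0,0,0,0.004]'
python3 -m pendant '[0,0,0.0005,0,0,0,0.004,0,0,0,0,0,0,0.004,0,0,0,0,0,0,0.004]'
python3 -c "
from h import *
need(.5314,-.1658,.088,np.radians(2.6))"
```

```text
clock: 18.75
position: [0.5307, -0.1658, 0.0875]
ee_rot: [2.169, 2.271, 0.002]
force: [-2.1, 2.2, 14.3]
width: 0.096
gripper_force: 55.0
clock: 19.12
position: [0.5309, -0.1658, 0.0874]
ee_rot: [2.169, 2.271, 0.003]
force: [-5.9, 3.7, 26.6]
width: 0.096
gripper_force: 55.0
clock: 19.5
position: [0.5309, -0.1658, 0.0873]
ee_rot: [2.169, 2.271, 0.004]
force: [-7.3, 4.5, 32.1]
width: 0.095
gripper_force: 55.0
t19.50 pos [ 0.5309 -0.1658  0.0873] shift [ 0.      0.0005 -0.0007] turn [ 0.0028 -0.0007  0.0004] shift after turn [ 0.      0.0005 -0.0007] F [-7.3  4.5 32.1] w 0.0087 gf 55.0
```

```bash
python3 -m pendant '[0,0,-0.0004,0,0,0,0.004,0,0,0,0,0,0,0.004,0,0,0,0,0,0,0.004,0,0,0,0,0,0,0.004,0,0,0,0,0,0,0.004]'
python3 - <<'E'
from h import *
import cv2
need(.5314,-.1658,.0875,np.radians(2.6))
g=get_image("side")
cv2.imwrite("pics/f.png",cv2.resize(g[200:320,320:480],(800,600),interpolation=cv2.INTER_CUBIC)[:,:,::-1])
E
```

```text
clock: 20.12
position: [0.5309, -0.1658, 0.0874]
ee_rot: [2.169, 2.271, 0.003]
force: [-6.5, 3.7, 27.2]
width: 0.095
gripper_force: 55.0
t20.12 pos [ 0.5309 -0.1658  0.0874] shift [ 0.      0.0005 -0.0001] turn [ 0.0026 -0.0005  0.0006] shift after turn [ 0.      0.0005 -0.0001] F [-6.5  3.7 27.2] w 0.0088 gf 55.0
```

View pics/f.png

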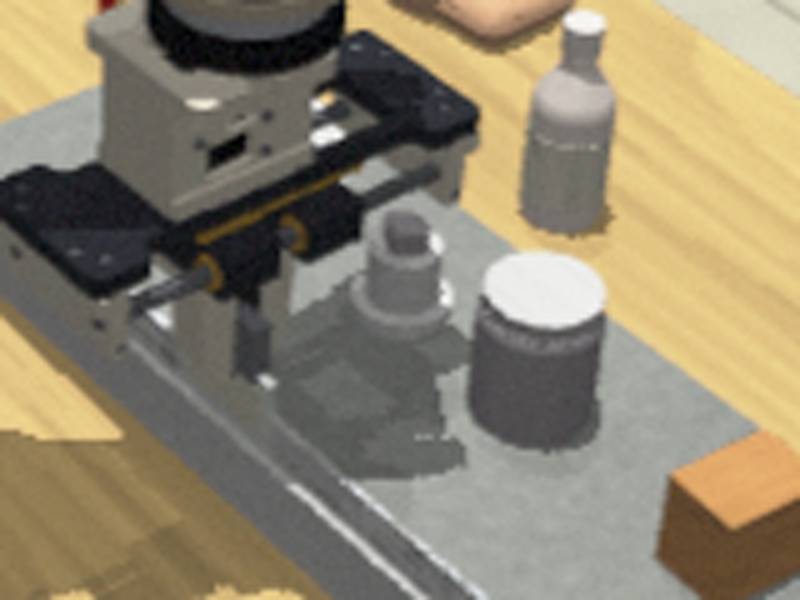

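The holder is down in the channel, upright, in front of the adapter (tab near (252,345), plate running into the channel); the adapter (402,270), can, bottle and carton are unmoved. The force rose to about 10 N over 8 mm of travel, then jumped at a hard stop, so the strip is at its stop.

```bash
python3 -c "
from cell import *
print(sign_off())"
```

```text
the job is handed in; nothing more can be done
None
```

I handed the job in at about 20 s of the 51 s allowed: the adapter stands upright midway between the jar and the can, and the arm is still holding the label holder in the channel in front of it with about 27 N, the strip at its stop.

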